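# Spice row off the hob

## Task

Clear the four seasoning jars off the hob: move them from the grey rack into the pale wooden rack on the worktop, one jar standing in each pocket, in the same order from left to right as they stood in the grey rack. Keep the jars upright and leave the pepper mill, honey jar and dessert tub where they are.

Things in the scene. Friction and masses are not known exactly. Their poses are not given: they have to be found in the camera images.
- black_mid (a point): clear round jar with a BLACK cap (a small green emblem on its top) and green label, 40 mm across, 105 mm tall, about 0.1 kg, loose, upright; this point is its centre, 52.5 mm above its underside, z up along its axis. Starts in one of the pockets of the grey rack; grip it about 30 mm below its top.
- green_mid (a point): round jar with a GREEN cap (pale green, dark-marked on top) and dark label, 44 mm across, 99 mm tall, about 0.1 kg, loose, upright; this point is its centre, 49.5 mm above its underside, z up along its axis. Starts in one of the pockets of the grey rack; grip it about 30 mm below its top.
- red_mid (a point): clear round jar with a RED cap and pale label, 44 mm across, 106 mm tall, about 0.1 kg, loose, upright; this point is its centre, 53 mm above its underside, z up along its axis. Starts in one of the pockets of the grey rack; grip it about 30 mm below its top.
- silver_mid (a point): grey salt shaker with a domed SILVER-GREY top, 44 mm across up to 66 mm, then a dome 34 mm across; 90 mm tall, about 0.1 kg, loose, upright; this point is its centre, 45 mm above its underside, z up along its axis. Starts in one of the pockets of the grey rack; grip it about 30 mm below its top.
- black_tab: black plastic tab, 16 x 36 x 4 mm, fixed on the front ledge of the grey rack, 47 mm in front (local -x) of the centre of the pocket in which the black jar starts; origin at the centre of its underside. It stays and shows which pocket that jar came from.
- green_tab: green plastic tab, 16 x 36 x 4 mm, fixed on the front ledge of the grey rack, 47 mm in front (local -x) of the centre of the pocket in which the green jar starts; origin at the centre of its underside. It stays and shows which pocket that jar came from.
- red_tab: red plastic tab, 16 x 36 x 4 mm, fixed on the front ledge of the grey rack, 47 mm in front (local -x) of the centre of the pocket in which the red jar starts; origin at the centre of its underside. It stays and shows which pocket that jar came from.
- silver_tab: white plastic tab, 16 x 36 x 4 mm, fixed on the front ledge of the grey rack, 47 mm in front (local -x) of the centre of the pocket in which the silver shaker starts; origin at the centre of its underside. It stays and shows which pocket that shaker came from.
- grey_rack: Grey metal rack on the black hob, 73 x 277 mm, plus a 20 mm ledge with coloured tabs on the robot's side; full at start. Four open pockets in a row at local y = +102, +34, -34, -102 mm (left to right from the robot), 63 x 63 mm inside, walls 5 mm, floor 9 mm and rim 30 mm above the origin. Fixed. Origin at the centre of its underside, x away from the robot, y left; yaw within 0.2 rad.
- wood_rack: Pale wooden rack on the worktop left of the hob, 79 x 293 mm, end boards 40 mm high; empty at start. Four open pockets in a row at local y = +102, +34, -34, -102 mm (left to right from the robot), 63 x 63 mm inside, walls 5 mm, floor 9 mm and rim 30 mm above the origin. Fixed. Origin at the centre of its underside, x away from the robot, y left; yaw within 0.2 rad.
- mill: bystander: brown wooden pepper mill, 58 mm across, 170 mm tall; origin at the centre of its underside
- honey: bystander: honey jar with a green lid, 65 mm across, 114 mm tall; origin at the centre of its underside
- pot: bystander: small white and red dessert tub, 72 mm across, 71 mm tall; origin at the centre of its underside

How it is judged:
By the outcome, as a careful person would: the job done as asked, in the order asked, and still so for the second after the job is handed in, with the robot touching nothing.
It also fails if it takes over 106 s, if anything falls off the work surface, if the arm or the gripper's body presses on something with over 40 N, if the wrist force passes 120 N, or if a joint passes its speed limit or range.

## Robot

A 6-joint arm with a two-finger parallel gripper is mounted at the origin on a cart in front of the work surface, level with it; the furniture and walls round the work are solid. World frame = base frame: x ahead of the robot, y to its left, z up, the work surface at z = 0. Lengths are in m, angles in rad, forces in N, time in s.
With the tool pointing down it reaches from about 0.375 to 0.9 m from the base axis. Payload 3.1 kg.
Tool frame: the origin (TCP) lies where the fingers leave the gripper's body, on its centre line; the fingertips stand 70 mm ahead of it and the grasp point (between the pads) lies 51 mm ahead of it; z points along the fingers, y is the line along which they close (so a half turn about z gives the same grasp; the last joint's range is limited). The gripper opens to 87 mm and grips with 3 to 60 N. Pads are 19 mm wide; open, the fingers measure 117 mm over their backs; the gripper's body (75 mm by 190 mm) begins 51 mm behind the grasp point.
Start: joints at [-1.421, 0.527, 1.433, -0, 1.181, -0.178], TCP at [0.202, -0.591, 0.292] pointing down, gripper open.
Joint ranges: [-3.08, 3.08], [-0.75, 2.2], [0.22, 2.44], [-1.43, 4.57], [0, 2.65], [-2.85, 2.85]. Speed limits (rad/s): [2.79, 2.79, 3.14, 3.14, 3.14, 3.14].

## Interface

Orientations are given as a unit quaternion [x, y, z, w].
In Python, from rig import robot gives the robot as it stands.
- The arm moves only by the tool send_rows, never from a script. Its argument "deltas" is text: rows parted by semicolons, each of 7 numbers parted by spaces: the shift along the tool's x, y, z in mm, then the turn, a rotation vector about the tool's x, y, z in degrees, then the opening, from 0 (shut) to 1 (fully open). A call has 1 to 10 rows; each row shifts and turns the commanded pose from where the row before left it, along the tool's axes as they then stand; what a row does not reach is not made up. A row lasts 1/8 s, in which the tool goes at most 62.5 mm and 10.7 degrees, less where a joint would pass 70% of its speed; a pose out of reach is approached as far as the arm can. A call is refused whole if a number of a shift passes 62.5 or a number of a turn 10.7, either way. A call with a gripper value outside its range is refused whole. The fingers move at their own pace and stop on an object; "newtons" is the grip in N (left out, the last holds). Time passes only in rows, so rows that do not move let the fingers close. It gives the time, the measured TCP pose, the force, the opening and the grip force at its end, in the units of the state.
- robot.get_obs(): the state, without advancing time (a new reading comes with each control period).
- robot.camera(name): name is "scene" or "top"; returns a dict with "image" (480x640x3 uint8, red, green, blue), "depth" (480x640 float32, m along the optical axis (not along the pixel's ray), 0 where there is no reading), "fovy" (degrees; the focal length in pixels is half the picture's height over the tangent of half this angle, whatever the lens; pixels are square), "cx", "cy" (the principal point, pixels), "rvec" (rotation vector, rad) and "tvec" (3), from world to camera coordinates, as OpenCV has them. Camera axes: x right, y down, z forward; pixel columns grow to the right and rows downward; lengths in m; the calibration is good to about 2 mm. A picture is of the moment at which its call begins.
- robot.hand_in(): hands the job in; it is judged then, once.
Trained networks look in the newest picture that a camera, given by its name, has taken for a name from the list of things; names that differ only in an ending like _2 or _b are one class to them, and where a whole thing is asked for, a point or a joint stands for the part that bears it (a point fixed in the world has none). Each returns a list of dicts, best first, with "p" (0 to 1); they miss things now and then, are a little off and sometimes report something else, mostly with a low value. They report only what shows in the picture. A call takes as long as a camera call.
- robot.find_in(camera, thing): "box" ([left, top, right, bottom] in pixels, round what is visible of it).
- robot.cut_out(camera, thing): "region" (480x640 bool, what is visible of it) and "box" ([left, top, right, bottom] in pixels, round what is visible of it).
The state is a dict: "time": time; "q": joint angles; "joint_velocities": joint speeds; "joint_torque": joint torques, N m; "position": TCP position; "tool_rot": TCP orientation; "ft_force": force on the tool from outside, world axes, zero at the start; "moment": the same for the moment, N m; "grip_width": finger opening in m; "grip_force": force on a finger pad.
Only numpy, scipy, OpenCV 4.12 (cv2) and the standard library are available. Lean on these libraries where they do the work, as an engineer would, in place of code of your own. Each camera call takes 0.05 s, during which the arm holds its last target. There are 200 camera calls.

## Working session

There is one attempt and no reset: what is moved stays moved. The work goes in short steps, Python scripts to look and compute and a tool call to move; the robot and the scene stay as the last step left them, time stands still between calls to the robot, and variables do not carry over. Pictures are saved under pics/ and viewed, at most 14 in all, crops included, and the job is handed in when it is done.

Besides the shell and the picture viewer there is one more tool, called as name(argument=value, ...) on one line, values as JSON. send_rows: Moves the arm, as the interface text tells. Its arguments: {"type":"object","properties":{"deltas":{"type":"string"},"newtons":{"type":"number"}},"required":["deltas"]}

```bash
mkdir -p pics; ls; cat > h.py <<'E'
import numpy as np, cv2
from rig import robot
def cam(n):
    c=robot.camera(n); c['R']=cv2.Rodrigues(np.array(c['rvec'],float))[0]; c['t']=np.array(c['tvec'],float).reshape(3)
    c['f']=240/np.tan(np.radians(c['fovy'])/2); return c
def cloud(c):
    v,u=np.mgrid[:480,:640]; z=c['depth']
    P=np.stack([(u-c['cx'])*z/c['f'],(v-c['cy'])*z/c['f'],z],-1)
    W=(P-c['t'])@c['R']; W[z<=0]=np.nan; return W
def save(c,n): cv2.imwrite('pics/'+n,c['image'][...,::-1])
E
python3 - <<'E'
from h import *
for n in ['scene','top']:
    c=cam(n); save(c,n+'0.png'); W=cloud(c); print(n,-c['R'].T@c['t'],c['fovy'])
    for t in ['black_mid','green_mid','red_mid','silver_mid','black_tab','green_tab','red_tab','silver_tab','grey_rack','wood_rack','mill','honey','pot']:
        for d in robot.cut_out(n,t)[:2]:
            p=W[d['region']]; p=p[~np.isnan(p[:,0])]
            if len(p): print(t,round(d['p'],2),np.round(d['box']),np.round(np.median(p,0),3),np.round(np.percentile(p,2,0),3),np.round(np.percentile(p,98,0),3))
print(robot.get_obs()['time'])
E
```

```text
pics
scene [-0.31548139  0.29901798  0.72361779] 48.21812254136991
black_mid 0.74 [207. 216. 240. 274.] [0.639 0.145 0.075] [0.629 0.111 0.003] [0.691 0.173 0.115]
red_mid 0.61 [149. 233. 184. 274.] [0.687 0.253 0.059] [0.675 0.222 0.001] [0.736 0.282 0.072]
red_mid 0.56 [429. 223. 446. 252.] [ 0.507 -0.31   0.057] [ 0.324 -0.327  0.03 ] [ 0.514 -0.169  0.224]
silver_mid 0.75 [206. 220. 240. 275.] [0.639 0.146 0.076] [0.629 0.115 0.004] [0.686 0.173 0.115]
silver_mid 0.34 [430. 222. 446. 252.] [ 0.507 -0.311  0.059] [ 0.502 -0.329  0.029] [ 0.516 -0.295  0.099]
red_tab 0.66 [438. 248. 454. 256.] [ 0.482 -0.312  0.042] [ 0.476 -0.326  0.039] [ 0.489 -0.299  0.043]
grey_rack 0.85 [423. 236. 464. 262.] [ 0.492 -0.323  0.038] [ 0.472 -0.353  0.006] [ 0.532 -0.259  0.043]
wood_rack 0.72 [147. 274. 302. 356.] [0.489 0.186 0.015] [0.433 0.036 0.001] [0.534 0.319 0.039]
mill 0.93 [263. 185. 283. 258.] [0.658 0.028 0.077] [0.649 0.002 0.006] [0.679 0.047 0.159]
honey 0.88 [208. 215. 240. 276.] [0.639 0.145 0.076] [0.629 0.113 0.005] [0.686 0.173 0.115]
pot 0.34 [206. 217. 239. 275.] [0.639 0.
[... 743 characters left out ...]
ab 0.59 [442. 273. 460. 281.] [ 0.482 -0.317  0.04 ] [ 0.476 -0.332  0.036] [ 0.49  -0.301  0.046]
silver_tab 0.64 [374. 277. 395. 285.] [ 0.476 -0.184  0.04 ] [ 0.468 -0.201  0.034] [ 0.486 -0.164  0.044]
grey_rack 0.93 [330. 234. 468. 288.] [ 0.512 -0.206  0.033] [ 0.471 -0.348  0.015] [ 0.565 -0.077  0.044]
wood_rack 0.92 [136. 255. 286. 313.] [0.485 0.177 0.01 ] [0.441 0.034 0.004] [0.53  0.314 0.04 ]
mill 0.75 [263. 165. 296. 204.] [0.667 0.015 0.146] [ 0.651 -0.007  0.01 ] [0.695 0.041 0.169]
honey 0.54 [407. 277. 425. 286.] [ 0.48  -0.249  0.04 ] [ 0.472 -0.264  0.036] [ 0.486 -0.234  0.044]
pot 0.62 [151. 155. 191. 191.] [0.705 0.245 0.069] [0.676 0.216 0.007] [0.739 0.28  0.074]
1.4
```

View pics/top0.png

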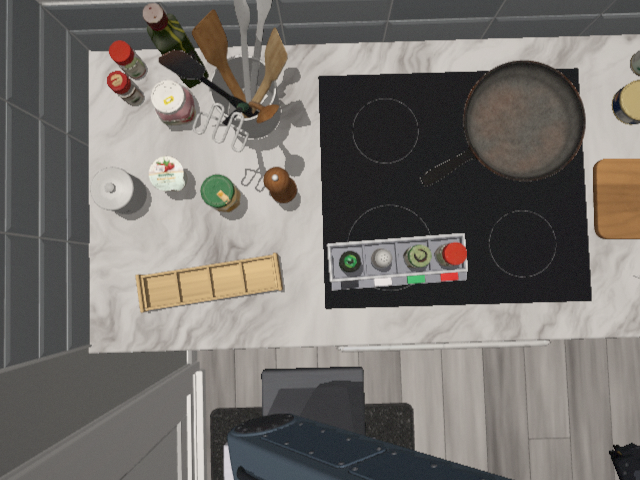

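View pics/scene0.png

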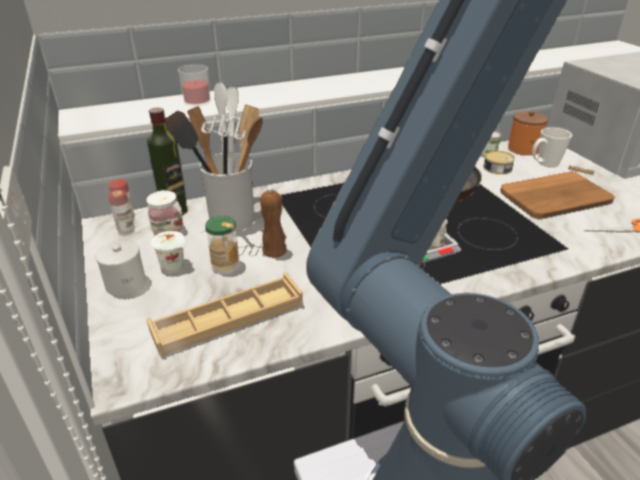

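The top view shows the grey rack at (397,262), holding black, silver, green and red from left to right. The wooden rack is empty at (210,283), and the mill, honey jar and tub stand behind it. Next I'll measure precisely.

```bash
cat > m.py <<'E'
from h import *
from scipy.spatial.transform import Rotation as Ro
c=cam('top'); W=cloud(c).reshape(-1,3); W=W[~np.isnan(W[:,0])]
def sel(x0,x1,y0,y1,z0,z1): return W[(W[:,0]>x0)&(W[:,0]<x1)&(W[:,1]>y0)&(W[:,1]<y1)&(W[:,2]>z0)&(W[:,2]<z1)]
def rect(p): 
    r=cv2.minAreaRect((p[:,:2]*1000).astype(np.float32)); return np.round(r[0],1),np.round(r[1],1),round(r[2],2)
for z in [(.022,.05),(.025,.036)]:
    print('wood',rect(sel(.40,.57,.0,.34,*z)))
print('greyrim',rect(sel(.44,.6,-.38,-.05,.033,.046)),np.percentile(sel(.44,.6,-.38,-.05,.03,.05)[:,2],[5,50,95]))
for n,(x,y,z) in dict(black=(.517,-.113,.12),silver=(.524,-.175,.08),green=(.523,-.241,.112),red=(.526,-.305,.12)).items():
    p=sel(x-.035,x+.035,y-.03,y+.03,z,z+.02); (a,b),r=cv2.minEnclosingCircle((p[:,:2]*1000).astype(np.float32)); print(n,len(p),round(a,1),round(b,1),round(r,1),p[:,:2].mean(0).round(4),np.percentile(p[:,2],95).round(4))
o=robot.get_obs(); print(o['position'],Ro.from_quat(o['tool_rot']).as_matrix().round(3),o['time'])
E
python3 m.py
```

```text
wood (array([485.8, 175.1]), array([ 77.1, 294.5]), 7.33)
wood (array([485.7, 175.1]), array([ 76.8, 294.4]), 7.34)
greyrim (array([ 516.6, -214. ]), array([ 96.2, 283. ]), 2.67) [0.03389871 0.03922023 0.04390101]
black 318 518.2 -113.8 19.8 [ 0.5182 -0.1139] 0.1265
silver 69 522.9 -179.0 17.1 [ 0.5226 -0.1764] 0.0998
green 392 524.8 -247.8 21.2 [ 0.5248 -0.2476] 0.1206
red 408 526.4 -313.4 21.9 [ 0.5267 -0.313 ] 0.1281
[ 0.20185763 -0.59146716  0.29222773] [[ 0.946  0.323 -0.   ]
 [ 0.323 -0.946  0.   ]
 [ 0.    -0.    -1.   ]] 1.45
```

```bash
cat > go.py <<'E'
# usage: go.py "x y z yaw nrows grip; ..." (mm, deg; yaw of tool x): shifts in tool axes from the measured pose
import sys; from h import *
from scipy.spatial.transform import Rotation as Ro
o=robot.get_obs(); p=np.array(o['position'])*1000; R=Ro.from_quat(o['tool_rot'])
print('t',o['time'],p.round(1),'F',np.round(o['ft_force'],1),round(o['grip_width'],4),round(o['grip_force'],1))
out=[]
for s in sys.argv[1].split(';'):
    x,y,z,yaw,n,g=map(float,s.split()); n=int(n); a=np.radians(yaw)
    T=Ro.from_matrix(np.array([[np.cos(a),np.sin(a),0],[np.sin(a),-np.cos(a),0],[0,0,-1]])); 
    for k in range(n):
        f=1/(n-k); d=R.inv().apply(np.array([x,y,z])-p)*f; r=np.degrees((R.inv()*T).as_rotvec())*f
        d=d.round(1); r=r.round(1); p=p+R.apply(d); R=R*Ro.from_rotvec(np.radians(r))
        out.append(' '.join(f'{v+0:g}' for v in [*d,*r,g]))
print(len(out)); print('; '.join(out))
E
python3 go.py "518 -114 225 92.5 10 1"
```

```text
t 1.45 [ 201.9 -591.5  292.2] F [-0.4 -0.1 -0.2] 0.0872 0.0
10
45.3 -35 6.7 0 0 -7.4 1; 49.5 -28.8 6.7 0 0 -7.4 1; 52.8 -22.2 6.7 0 0 -7.4 1; 55.2 -15.3 6.7 0 0 -7.4 1; 56.7 -8 6.7 0 0 -7.3 1; 57.3 -0.8 6.8 0 0 -7.4 1; 56.9 6.6 6.7 0 0 -7.3 1; 55.5 13.8 6.8 0 0 -7.4 1; 53.3 20.9 6.7 0 0 -7.3 1; 50.3 27.4 6.8 0 0 -7.4 1
```

send_rows(deltas="45 -35 7 0 0 -7.4 1; 49.5 -29 7 0 0 -7.4 1; 53 -22 7 0 0 -7.4 1; 55 -15 7 0 0 -7.4 1; 56.5 -8 7 0 0 -7.3 1; 57 -1 7 0 0 -7.4 1; 57 6.5 7 0 0 -7.3 1; 55.5 14 6 0 0 -7.4 1; 53.5 21 6 0 0 -7.3 1; 50.5 27.5 7 0 0 -7.4 1", newtons=15)

```text
time: 2.7
position: [0.5191, -0.1127, 0.2244]
tool_rot: [0.69, 0.724, 0.0, 0.001]
ft_force: [1.1, -0.6, 0.4]
grip_width: 0.0868
grip_force: 0.0
```

send_rows(deltas="0 0 0 0 0 0 1; 0 0 0 0 0 0 1; 0 0 0 0 0 0 1")

```text
time: 3.08
position: [0.5174, -0.1154, 0.2244]
tool_rot: [0.692, 0.722, -0.0, 0.0]
ft_force: [-0.0, -0.8, 0.3]
grip_width: 0.0869
grip_force: 0.0
```

```bash
python3 go.py "518 -114 147.5 92.5 4 1"
```

```text
t 3.075 [ 517.4 -115.4  224.4] F [-0.  -0.8  0.3] 0.0869 0.0
4
0.3 0.2 19.2 0 0 0 1; 0.4 0.2 19.2 0 0 0 1; 0.3 0.1 19.3 0 0 0 1; 0.4 0.2 19.2 0 0 -0.1 1
```

send_rows(deltas="0.3 0.2 19 0 0 0 1; 0.4 0.2 19 0 0 0 1; 0.4 0.2 19 0 0 0 1; 0.3 0 20 0 0 0 1; 0 0 0 0 0 0 1; 0 0 0 0 0 0 0.3; 0 0 0 0 0 0 0.3; 0 0 0 0 0 0 0.3; 0 0 0 0 0 0 0.3; 0 0 0 0 0 0 0.3", newtons=15)

```text
time: 4.32
position: [0.5185, -0.1127, 0.1474]
tool_rot: [0.691, 0.723, 0.0, 0.0]
ft_force: [-0.1, -0.4, 0.3]
grip_width: 0.0453
grip_force: 0.0
```

```bash
python3 go.py "518 -114 205 92.5 3 0.3; 498 70 210 94.5 5 0.3"; python3 go.py "518 -114 205 92.5 3 0.3; 498 70 210 94.5 5 0.3;472.8 276 210 97.3 6 0.3" | tail -1
```

```text
t 4.325 [ 518.5 -112.7  147.4] F [-0.1 -0.4  0.3] 0.0453 0.0
8
-0.4 -0.2 -19.2 0 0 0 0.3; -0.4 -0.1 -19.2 0 0 0 0.3; -0.5 -0.2 -19.2 0 0 0 0.3; 36.9 -2.4 -1 0 0 -0.4 0.3; 37 -2.1 -1 0 0 -0.4 0.3; 37 -1.8 -1 0 0 -0.4 0.3; 37 -1.6 -1 0 0 -0.4 0.3; 37 -1.3 -1 0 0 -0.4 0.3
-0.4 -0.2 -19.2 0 0 0 0.3; -0.4 -0.1 -19.2 0 0 0 0.3; -0.5 -0.2 -19.2 0 0 0 0.3; 36.9 -2.4 -1 0 0 -0.4 0.3; 37 -2.1 -1 0 0 -0.4 0.3; 37 -1.8 -1 0 0 -0.4 0.3; 37 -1.6 -1 0 0 -0.4 0.3; 37 -1.3 -1 0 0 -0.4 0.3; 34.6 -1.5 0 0 0 -0.5 0.3; 34.6 -1.2 0 0 0 -0.5 0.3; 34.5 -0.8 0 0 0 -0.4 0.3; 34.6 -0.6 0 0 0 -0.5 0.3; 34.6 -0.3 0 0 0 -0.4 0.3; 34.5 -0.1 0 0 0 -0.5 0.3
```

send_rows(deltas="0 0 0 0 0 0 0.3; 0 0 0 0 0 0 0.3; 0 0 0 0 0 0 0.3; 0 0 -10 0 0 0 0.3; 0 0 -20 0 0 0 0.3; 0 0 -30 0 0 0 0.3; 0 0 0 0 0 0 0.3")

```text
time: 5.2
position: [0.5195, -0.1133, 0.2094]
tool_rot: [0.691, 0.723, 0.001, 0.002]
ft_force: [-0.6, -0.1, -2.0]
grip_width: 0.0398
grip_force: 15.0
```

```bash
python3 go.py "498 70 210 94.5 5 0.3;472.8 276 210 97.3 5 0.3"
```

```text
t 5.2 [ 519.5 -113.3  209.4] F [-0.6 -0.1 -2. ] 0.0398 15.0
10
36.8 -2.7 -0.2 0.1 0 -0.4 0.3; 36.8 -2.4 -0.2 0 0 -0.4 0.3; 36.9 -2.1 -0.2 0.1 0 -0.4 0.3; 36.8 -1.9 -0.2 0 0.1 -0.4 0.3; 36.9 -1.7 -0.2 0.1 0 -0.4 0.3; 41.5 -1.8 0 0 0 -0.6 0.3; 41.5 -1.3 0 0 0 -0.5 0.3; 41.5 -0.9 0 0 0 -0.6 0.3; 41.5 -0.5 0 0 0 -0.5 0.3; 41.5 -0.2 -0.1 0 0 -0.6 0.3
```

send_rows(deltas="20 -2.5 0 0 0 -0.4 0.3; 37 -2.5 0 0 0 -0.4 0.3; 45 -2 0 0 0 -0.4 0.3; 45 -2 0 0 0 -0.4 0.3; 50 -2 0 0 0 -0.5 0.3; 50 -2 0 0 0 -0.6 0.3; 50 -1 0 0 0 -0.5 0.3; 45 -1 0 0 0 -0.6 0.3; 30 -0.5 0 0 0 -0.5 0.3; 19.5 -0.2 0 0 0 -0.6 0.3")

```text
time: 6.45
position: [0.4697, 0.2782, 0.2059]
tool_rot: [0.659, 0.752, -0.002, -0.001]
ft_force: [0.1, -1.1, -0.9]
grip_width: 0.0399
grip_force: 15.0
```

```bash
python3 go.py "472.8 276.3 140 97.3 4 0.3"
```

```text
t 6.45 [469.7 278.2 205.9] F [ 0.1 -1.1 -0.9] 0.0399 15.0
4
-0.6 0.8 16.5 -0.1 0 0.1 0.3; -0.5 0.7 16.5 0 0 0.1 0.3; -0.6 0.7 16.5 -0.1 0 0.1 0.3; -0.5 0.7 16.4 0 0 0 0.3
```

send_rows(deltas="0 0.5 16 0 0 0 0.3; 0 0.5 16 0 0 0 0.3; -0.5 0.5 16 0 0 0 0.3; 0 0.5 8 0 0 0 0.3; 0 0 0 0 0 0 0.3; 0 0 0 0 0 0 0.3")

```text
time: 7.2
position: [0.4745, 0.276, 0.1515]
tool_rot: [0.66, 0.751, 0.0, 0.0]
ft_force: [-0.6, 0.3, -0.0]
grip_width: 0.0401
grip_force: 15.0
```

```bash
python3 go.py "472.8 276.3 137 97.3 3 0.3"
```

```text
t 7.2 [474.5 276.  151.5] F [-0.6  0.3 -0. ] 0.0401 15.0
3
0.2 -0.5 4.8 0 0 0 0.3; 0.2 -0.6 4.8 0 0 0.1 0.3; 0.1 -0.5 4.9 0 0 0 0.3
```

send_rows(deltas="0 -0.5 6 0 0 0 0.3; 0 -0.5 5 0 0 0 0.3; 0 0 3.5 0 0 0 0.3; 0 0 0 0 0 0 0.3")

```text
time: 7.7
position: [0.473, 0.2761, 0.1371]
tool_rot: [0.66, 0.752, 0.0, -0.0]
ft_force: [-1.4, 0.1, 3.4]
grip_width: 0.0401
grip_force: 15.0
```

send_rows(deltas="0 0 0 0 0 0 1; 0 0 0 0 0 0 1; 0 0 0 0 0 0 1; 0 0 0 0 0 0 1; 0 0 0 0 0 0 1; 0 0 -20 0 0 0 1; 0 0 -35 0 0 0 1; 0 0 -35 0 0 0 1; 0 0 -5 0 0 0 1")

```text
time: 8.82
position: [0.4743, 0.2765, 0.2341]
tool_rot: [0.66, 0.752, 0.002, 0.001]
ft_force: [-0.5, -0.4, -0.7]
grip_width: 0.0869
grip_force: 0.0
```

```bash
python3 go.py "498 40 225 94.5 5 1;521 -179 218 92.5 5 1"
```

```text
t 8.825 [474.3 276.5 234.1] F [-0.5 -0.4 -0.7] 0.0869 0.0
10
-47.5 -1.4 1.8 0.1 0 0.6 1; -47.5 -1 1.8 0.1 0 0.6 1; -47.5 -0.4 1.7 0 0 0.6 1; -47.6 0 1.8 0.1 0 0.6 1; -47.5 0.6 1.7 0 -0.1 0.5 1; -44 1.1 1.4 0 0 0.4 1; -44 1.4 1.4 0 0 0.4 1; -44 1.7 1.5 0 0 0.4 1; -44 2.1 1.4 0 0 0.4 1; -44.1 2.3 1.5 0 0 0.4 1
```

send_rows(deltas="-30 -1.5 2 0 0 0.6 1; -50 -1 2 0 0 0.6 1; -55 -0.5 2 0 0 0.6 1; -55 0 2 0 0 0.6 1; -55 0.5 2 0 0 0.5 1; -55 1 1 0 0 0.4 1; -55 1.5 1 0 0 0.4 1; -50 2 1 0 0 0.4 1; -35 2 1 0 0 0.4 1; -17.5 2.3 2 0 0 0.4 1")

```text
time: 10.07
position: [0.5197, -0.1811, 0.2147]
tool_rot: [0.692, 0.722, -0.0, -0.001]
ft_force: [-0.4, 1.4, -0.5]
grip_width: 0.0873
grip_force: 0.0
```

send_rows(deltas="0 0 0 0 0 0 1; 0 0 0 0 0 0 1")

```text
time: 10.32
position: [0.5193, -0.1777, 0.2153]
tool_rot: [0.691, 0.723, -0.0, -0.001]
ft_force: [0.2, -0.8, 0.3]
grip_width: 0.0871
grip_force: 0.0
```

```bash
python3 go.py "522 -179 132.5 92.5 4 1"
```

```text
t 10.325 [ 519.3 -177.7  215.3] F [ 0.2 -0.8  0.3] 0.0871 0.0
4
-0.4 0.7 20.7 0 0 0 1; -0.4 0.7 20.7 0 0 0 1; -0.4 0.7 20.7 0 0 0.1 1; -0.3 0.6 20.7 -0.1 -0.1 0 1
```

send_rows(deltas="-0.4 0.7 20 0 0 0 1; -0.4 0.7 21 0 0 0 1; -0.4 0.7 21 0 0 0 1; 0 0.5 21 0 0 0 1; 0 0 0 0 0 0 1; 0 0 0 0 0 0 0.3; 0 0 0 0 0 0 0.3; 0 0 0 0 0 0 0.3; 0 0 0 0 0 0 0.3; 0 0 0 0 0 0 0.3")

```text
time: 11.58
position: [0.5227, -0.1805, 0.133]
tool_rot: [0.691, 0.723, 0.0, 0.0]
ft_force: [0.4, 0.2, 1.4]
grip_width: 0.0449
grip_force: 0.6
```

send_rows(deltas="0 0 0 0 0 0 0.3; 0 0 0 0 0 0 0.3; 0 0 0 0 0 0 0.3; 0 0 -10 0 0 0 0.3; 0 0 -20 0 0 0 0.3; 0 0 -30 0 0 0 0.3; 0 0 0 0 0 0 0.3")

```text
time: 12.45
position: [0.5234, -0.1809, 0.1948]
tool_rot: [0.691, 0.723, 0.0, 0.002]
ft_force: [-0.3, 0.1, -1.6]
grip_width: 0.0372
grip_force: 14.2
```

```bash
python3 go.py "500 15 198 94.5 5 0.3;481.5 208.8 198 97.3 5 0.3"
```

```text
t 12.45 [ 523.4 -180.9  194.8] F [-0.3  0.1 -1.6] 0.0372 14.2
10
39.3 -2.9 -0.7 0 0 -0.4 0.3; 39.4 -2.7 -0.8 0 0 -0.4 0.3; 39.4 -2.4 -0.7 0.1 0 -0.4 0.3; 39.4 -2.1 -0.8 0 0.1 -0.4 0.3; 39.4 -1.8 -0.7 0.1 0 -0.4 0.3; 38.9 -0.6 0 0 0 -0.6 0.3; 38.9 -0.2 0 0 0 -0.5 0.3; 39 0.1 0 0 0 -0.6 0.3; 38.9 0.5 -0.1 0 0 -0.5 0.3; 39 0.9 0 0 0 -0.6 0.3
```

The opening is 37 mm where I expected 44, so I'll check the grasp.

```bash
python3 - <<'E'
from h import *
a=cam('scene')['image'][150:330,100:500]; b=cam('top')['image'][150:330,130:530]
cv2.imwrite('pics/s1.png',cv2.resize(np.vstack([a,b]),None,fx=1.65,fy=1.65,interpolation=2)[...,::-1])
E
```

```text
(no output)
```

View pics/s1.png

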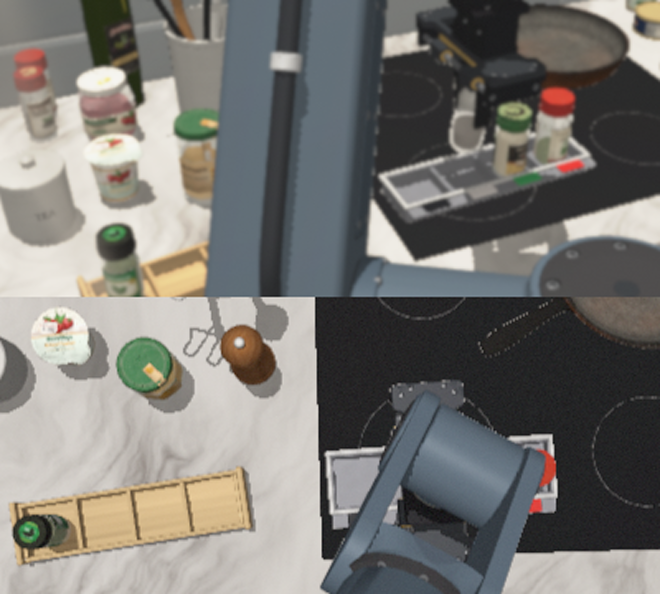

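```bash
python3 - <<'E'
from h import *
c=cam('scene'); a=c['image'][195:275,330:440]
cv2.imwrite('pics/s2.png',cv2.resize(a,None,fx=7,fy=7,interpolation=2)[...,::-1])
W=cloud(c)
for v in range(212,262,4): print(v,[tuple(np.round(W[v,u]*1000).astype(int)) if W[v,u,0]==W[v,u,0] else None for u in (376,380,384,388)])
E
```

```text
212 [(np.int64(544), np.int64(-168), np.int64(138)), (np.int64(515), np.int64(-162), np.int64(155)), (np.int64(505), np.int64(-166), np.int64(160)), (np.int64(492), np.int64(-167), np.int64(167))]
216 [(np.int64(541), np.int64(-167), np.int64(130)), (np.int64(514), np.int64(-162), np.int64(146)), (np.int64(504), np.int64(-165), np.int64(151)), (np.int64(496), np.int64(-170), np.int64(155))]
220 [(np.int64(524), np.int64(-158), np.int64(132)), (np.int64(514), np.int64(-162), np.int64(137)), (np.int64(505), np.int64(-167), np.int64(141)), (np.int64(492), np.int64(-169), np.int64(148))]
224 [(np.int64(519), np.int64(-157), np.int64(125)), (np.int64(510), np.int64(-161), np.int64(129)), (np.int64(506), np.int64(-168), np.int64(130)), (np.int64(491), np.int64(-169), np.int64(139))]
228 [(np.int64(516), np.int64(-155), np.int64(118)), (np.int64(510), np.int64(-161), np.int64(120)), (np.int64(503), np.int64(-167), np.int64(122)), (np.int64(491), np.int64(-170), np.int64(129))]
232 [(np.int64(513), np.int64(-154), np.int64(109)), (np.int64(508), np.int64(-161), np.int64(111)), (np.int64(502)
[... 735 characters left out ...]
int64(-192), np.int64(30)), (np.int64(555), np.int64(-201), np.int64(29)), (np.int64(548), np.int64(-207), np.int64(32))]
252 [(np.int64(554), np.int64(-180), np.int64(25)), (np.int64(557), np.int64(-192), np.int64(19)), (np.int64(553), np.int64(-201), np.int64(20)), (np.int64(549), np.int64(-208), np.int64(20))]
256 [(np.int64(551), np.int64(-179), np.int64(16)), (np.int64(541), np.int64(-184), np.int64(21)), (np.int64(541), np.int64(-195), np.int64(18)), (np.int64(536), np.int64(-201), np.int64(20))]
260 [(np.int64(533), np.int64(-170), np.int64(19)), (np.int64(527), np.int64(-177), np.int64(21)), (np.int64(526), np.int64(-187), np.int64(19)), (np.int64(524), np.int64(-195), np.int64(18))]
```

View pics/s2.png

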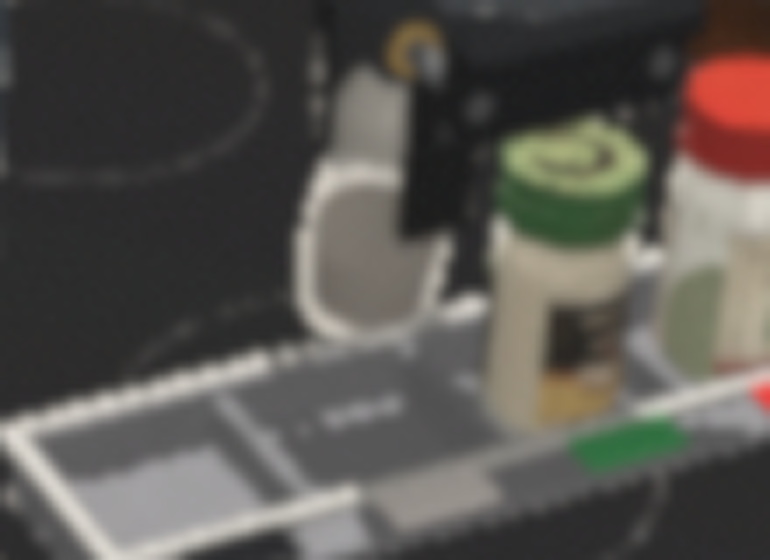

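The shaker is upright in the fingers but held on its shoulder. I'll set it back and grip it lower.

send_rows(deltas="0 0 15 0 0 0 0.3; 0 0 20 0 0 0 0.3; 0 0 10 0 0 0 0.3; 0 0 5 0 0 0 0.3; 0 0 3 0 0 0 0.3; 0 0 2 0 0 0 0.3; 0 0 0 0 0 0 0.3")

```text
time: 13.48
position: [0.5227, -0.1805, 0.138]
tool_rot: [0.691, 0.723, 0.0, 0.0]
ft_force: [-0.5, 0.5, -1.1]
grip_width: 0.0375
grip_force: 14.2
```

send_rows(deltas="0 0 2 0 0 0 0.3; 0 0 1 0 0 0 0.3; 0 0 1 0 0 0 0.3; 0 0 0 0 0 0 0.3")

```text
time: 13.98
position: [0.5226, -0.1804, 0.1337]
tool_rot: [0.691, 0.723, -0.0, -0.0]
ft_force: [0.2, 0.3, -1.3]
grip_width: 0.0375
grip_force: 14.2
```

The force is still only the jar's weight at almost the pick height. So it never slipped, the shaker is just narrower there. The grip is sound and I'll carry it.

send_rows(deltas="0 0 -15 0 0 0 0.3; 0 0 -25 0 0 0 0.3; 0 0 -22 0 0 0 0.3; 0 0 0 0 0 0 0.3")

```text
time: 14.48
position: [0.5238, -0.1811, 0.1982]
tool_rot: [0.691, 0.723, 0.001, 0.003]
ft_force: [0.7, 0.6, -1.4]
grip_width: 0.0373
grip_force: 14.2
```

send_rows(deltas="22 -3 0 0 0 -0.4 0.3; 37 -2.5 0 0 0 -0.4 0.3; 44 -2.5 0 0 0 -0.4 0.3; 45 -2 0 0 0 -0.4 0.3; 49 -2 0 0 0 -0.4 0.3; 49 -0.5 0 0 0 -0.6 0.3; 49 0 0 0 0 -0.5 0.3; 45 0 0 0 0 -0.6 0.3; 31 0.5 0 0 0 -0.5 0.3; 20 1 0 0 0 -0.6 0.3")

```text
time: 15.72
position: [0.4787, 0.2111, 0.1946]
tool_rot: [0.659, 0.752, -0.001, -0.001]
ft_force: [-0.2, 0.1, -1.6]
grip_width: 0.0377
grip_force: 14.2
```

```bash
python3 go.py "481.5 208.8 140 97.3 4 0.3"
```

```text
t 15.725 [478.7 211.1 194.6] F [-0.2  0.1 -1.6] 0.0377 14.2
4
-0.7 0.7 13.7 -0.1 0 0.1 0.3; -0.6 0.6 13.6 0 0 0 0.3; -0.7 0.7 13.7 -0.1 0 0.1 0.3; -0.6 0.6 13.6 0 0 0 0.3
```

send_rows(deltas="0 0 14 0 0 0 0.3; 0 0 14 0 0 0 0.3; 0 0 14 0 0 0 0.3; 0 0 14 0 0 0 0.3; 0 0 0 0 0 0 0.3; 0 0 0 0 0 0 0.3")

```text
time: 16.48
position: [0.4816, 0.2085, 0.1397]
tool_rot: [0.661, 0.751, 0.0, 0.0]
ft_force: [0.1, 0.7, -0.9]
grip_width: 0.0371
grip_force: 14.2
```

```bash
python3 go.py "481.5 208.8 122 97.3 3 0.3"
```

```text
t 16.475 [481.6 208.5 139.7] F [ 0.1  0.7 -0.9] 0.0371 14.2
3
0.1 0 5.9 0 0 0 0.3; 0.1 0 5.9 0 0 0 0.3; 0.1 0 5.9 0 0 0 0.3
```

send_rows(deltas="0 0 7 0 0 0 0.3; 0 0 5 0 0 0 0.3; 0 0 3 0 0 0 0.3; 0 0 2 0 0 0 0.3; 0 0 0 0 0 0 0.3")

```text
time: 17.1
position: [0.4813, 0.2088, 0.1229]
tool_rot: [0.66, 0.751, 0.0, 0.0]
ft_force: [-1.5, -0.6, 1.5]
grip_width: 0.0375
grip_force: 14.5
```

send_rows(deltas="0 0 1 0 0 0 0.3; 0 0 0 0 0 0 1; 0 0 0 0 0 0 1; 0 0 0 0 0 0 1; 0 0 0 0 0 0 1; 0 0 0 0 0 0 1; 0 0 -25 0 0 0 1; 0 0 -35 0 0 0 1; 0 0 -40 0 0 0 1; 0 0 -5 0 0 0 1")

```text
time: 18.35
position: [0.4827, 0.2091, 0.2293]
tool_rot: [0.66, 0.751, 0.002, 0.002]
ft_force: [0.1, 1.2, 0.7]
grip_width: 0.0868
grip_force: 0.0
```

```bash
python3 go.py "502 -15 225 94.5 5 1;523 -247 218 92.5 5 1"
```

```text
t 18.35 [482.7 209.1 229.3] F [0.1 1.2 0.7] 0.0868 0.0
10
-45 -1.9 0.8 0.1 0 0.6 1; -45 -1.4 0.8 0.1 0 0.6 1; -45 -1 0.9 0 0 0.5 1; -44.9 -0.6 0.8 0.1 0 0.6 1; -45 -0.1 0.9 0 0 0.5 1; -46.6 0.5 1.4 0 0 0.4 1; -46.6 0.8 1.4 0 0 0.4 1; -46.6 1.2 1.3 0 0 0.4 1; -46.5 1.5 1.4 0 0 0.4 1; -46.6 1.8 1.3 0 0 0.4 1
```

send_rows(deltas="-30 -2 1 0 0 0.6 1; -48 -1.5 1 0 0 0.6 1; -52 -1 1 0 0 0.5 1; -54 -0.5 1 0 0 0.6 1; -55 0 1 0 0 0.5 1; -55 0.5 1 0 0 0.4 1; -55 1 1 0 0 0.4 1; -50 1 1 0 0 0.4 1; -37 1.5 1 0 0 0.4 1; -22 2 1 0 0 0.4 1")

```text
time: 19.6
position: [0.5219, -0.2492, 0.2155]
tool_rot: [0.692, 0.722, -0.0, -0.001]
ft_force: [-0.2, 0.6, 0.4]
grip_width: 0.087
grip_force: 0.0
```

send_rows(deltas="0 0 0 0 0 0 1; 0 0 0 0 0 0 1; 0 0 0 0 0 0 1")

```text
time: 19.98
position: [0.5221, -0.2458, 0.2167]
tool_rot: [0.691, 0.723, 0.0, -0.001]
ft_force: [-0.6, 0.5, 0.4]
grip_width: 0.0868
grip_force: 0.0
```

```bash
python3 go.py "524.5 -247.5 141.5 92.5 4 1"
```

```text
t 19.975 [ 522.1 -245.8  216.7] F [-0.6  0.5  0.4] 0.0868 0.0
4
-0.5 0.6 18.8 0 0 0 1; -0.4 0.6 18.8 0 0 0 1; -0.5 0.6 18.8 0 0 0.1 1; -0.4 0.5 18.8 0 -0.1 0 1
```

send_rows(deltas="-0.4 0.5 19 0 0 0 1; -0.4 0.5 19 0 0 0 1; -0.4 0.5 19 0 0 0 1; -0.4 0.5 18 0 0 0 1; 0 0 0 0 0 0 1; 0 0 0 0 0 0 0.3; 0 0 0 0 0 0 0.3; 0 0 0 0 0 0 0.3; 0 0 0 0 0 0 0.3; 0 0 0 0 0 0 0.3")

```text
time: 21.22
position: [0.5246, -0.2492, 0.142]
tool_rot: [0.691, 0.723, 0.0, 0.0]
ft_force: [0.3, -0.6, 0.4]
grip_width: 0.0448
grip_force: 0.3
```

send_rows(deltas="0 0 0 0 0 0 0.3; 0 0 0 0 0 0 0.3; 0 0 0 0 0 0 0.3; 0 0 -10 0 0 0 0.3; 0 0 -20 0 0 0 0.3; 0 0 -30 0 0 0 0.3; 0 0 0 0 0 0 0.3")

```text
time: 22.1
position: [0.5254, -0.2498, 0.204]
tool_rot: [0.691, 0.723, 0.0, 0.002]
ft_force: [0.4, 0.9, -1.0]
grip_width: 0.0424
grip_force: 15.0
```

```bash
python3 go.py "506 -50 205 94.5 5 0.3;490.1 141.4 205 97.3 5 0.3"
```

```text
t 22.1 [ 525.4 -249.8  204. ] F [ 0.4  0.9 -1. ] 0.0424 15.0
10
40.1 -2.1 -0.3 0 0 -0.4 0.3; 40.1 -1.8 -0.3 0.1 0 -0.4 0.3; 40.1 -1.5 -0.4 0 0.1 -0.4 0.3; 40.1 -1.3 -0.3 0.1 0 -0.4 0.3; 40.2 -1 -0.2 0 0.1 -0.4 0.3; 38.4 -0.1 0 0 0 -0.6 0.3; 38.4 0.3 0 0 0 -0.5 0.3; 38.4 0.6 0 0 0 -0.6 0.3; 38.4 1 0 0 0 -0.5 0.3; 38.4 1.3 0 0 0 -0.6 0.3
```

send_rows(deltas="22 -2 0 0 0 -0.4 0.3; 37 -2 0 0 0 -0.4 0.3; 45 -1.5 0 0 0 -0.4 0.3; 46 -1.5 0 0 0 -0.4 0.3; 50 -1 0 0 0 -0.4 0.3; 49 0 0 0 0 -0.6 0.3; 49 0.3 0 0 0 -0.5 0.3; 45 0.6 0 0 0 -0.6 0.3; 30 1 0 0 0 -0.5 0.3; 19 1.3 0 0 0 -0.6 0.3")

```text
time: 23.35
position: [0.4864, 0.144, 0.2004]
tool_rot: [0.659, 0.752, -0.002, -0.002]
ft_force: [0.9, -0.8, -0.9]
grip_width: 0.0427
grip_force: 15.0
```

send_rows(deltas="0 0 14 0 0 0 0.3; 0 0 14 0 0 0 0.3; 0 0 14 0 0 0 0.3; 0 0 12 0 0 0 0.3; 0 0 0 0 0 0 0.3; 0 0 0 0 0 0 0.3")

```text
time: 24.1
position: [0.4896, 0.1413, 0.1478]
tool_rot: [0.661, 0.751, 0.0, 0.0]
ft_force: [0.5, 1.4, -1.0]
grip_width: 0.0427
grip_force: 15.0
```

```bash
python3 go.py "490.1 141.4 131 97.3 3 0.3"
```

```text
t 24.1 [489.6 141.3 147.8] F [ 0.5  1.4 -1. ] 0.0427 15.0
3
0 0.2 5.6 0 0 0 0.3; 0 0.1 5.6 0 0 0 0.3; 0 0.2 5.6 0 0 0 0.3
```

send_rows(deltas="0 0 7 0 0 0 0.3; 0 0 5 0 0 0 0.3; 0 0 3 0 0 0 0.3; 0 0 1.5 0 0 0 0.3; 0 0 0 0 0 0 0.3")

```text
time: 24.72
position: [0.4895, 0.1417, 0.1317]
tool_rot: [0.66, 0.751, 0.0, 0.0]
ft_force: [-0.5, 0.9, 3.7]
grip_width: 0.043
grip_force: 15.0
```

send_rows(deltas="0 0 0 0 0 0 1; 0 0 0 0 0 0 1; 0 0 0 0 0 0 1; 0 0 0 0 0 0 1; 0 0 0 0 0 0 1; 0 0 -25 0 0 0 1; 0 0 -35 0 0 0 1; 0 0 -35 0 0 0 1; 0 0 0 0 0 0 1")

```text
time: 25.85
position: [0.4909, 0.1417, 0.2287]
tool_rot: [0.66, 0.751, 0.002, 0.002]
ft_force: [0.7, -0.2, 0.0]
grip_width: 0.087
grip_force: 0.0
```

```bash
python3 go.py "508 -85 225 94.5 5 1;525 -312 218 92.5 5 1"
```

```text
t 25.85 [490.9 141.7 228.7] F [ 0.7 -0.2  0. ] 0.087 0.0
10
-45.4 -2.4 0.7 0.1 0 0.6 1; -45.4 -1.9 0.7 0.1 0 0.6 1; -45.5 -1.4 0.8 0.1 0 0.5 1; -45.4 -1.1 0.8 0 0 0.6 1; -45.5 -0.6 0.7 0.1 0 0.5 1; -45.5 -0.2 1.4 0 0 0.4 1; -45.5 0.1 1.4 0 0 0.4 1; -45.5 0.4 1.4 0 0 0.4 1; -45.6 0.8 1.4 0 0 0.4 1; -45.5 1.1 1.5 0 0 0.4 1
```

send_rows(deltas="-30 -2 1 0 0 0.6 1; -48 -2 1 0 0 0.6 1; -52 -1.5 1 0 0 0.5 1; -53 -1 1 0 0 0.6 1; -54 -0.5 1 0 0 0.5 1; -54 0 1 0 0 0.4 1; -54 0 1 0 0 0.4 1; -50 0.5 1 0 0 0.4 1; -38 1 1 0 0 0.4 1; -22 1 1 0 0 0.4 1")

```text
time: 27.1
position: [0.5241, -0.3139, 0.2147]
tool_rot: [0.692, 0.722, -0.0, -0.001]
ft_force: [0.2, -0.7, 0.8]
grip_width: 0.0872
grip_force: 0.0
```

send_rows(deltas="0 0 0 0 0 0 1; 0 0 0 0 0 0 1; 0 0 0 0 0 0 1")

```text
time: 27.48
position: [0.5245, -0.3104, 0.2162]
tool_rot: [0.691, 0.723, 0.0, -0.001]
ft_force: [0.6, -0.2, -0.3]
grip_width: 0.0871
grip_force: 0.0
```

```bash
python3 go.py "526.5 -313.2 148.5 92.5 4 1"
```

```text
t 27.475 [ 524.5 -310.4  216.2] F [ 0.6 -0.2 -0.3] 0.0871 0.0
4
-0.7 0.5 16.9 0 0 0 1; -0.8 0.5 16.9 0 0 0 1; -0.7 0.4 16.9 0 0 0.1 1; -0.8 0.5 17 0 -0.1 0 1
```

send_rows(deltas="-0.5 0.5 17 0 0 0 1; -0.5 0.5 17 0 0 0 1; -0.5 0.5 17 0 0 0 1; -0.5 0.5 17 0 0 0 1; 0 0 0 0 0 0 1; 0 0 0 0 0 0 0.3; 0 0 0 0 0 0 0.3; 0 0 0 0 0 0 0.3; 0 0 0 0 0 0 0.3; 0 0 0 0 0 0 0.3")

```text
time: 28.72
position: [0.527, -0.3143, 0.1486]
tool_rot: [0.691, 0.723, 0.0, 0.001]
ft_force: [0.1, -0.1, 0.7]
grip_width: 0.0451
grip_force: 0.4
```

send_rows(deltas="0 0 0 0 0 0 0.3; 0 0 0 0 0 0 0.3; 0 0 0 0 0 0 0.3; 0 0 -10 0 0 0 0.3; 0 0 -20 0 0 0 0.3; 0 0 -30 0 0 0 0.3; 0 0 0 0 0 0 0.3")

```text
time: 29.6
position: [0.5276, -0.315, 0.2105]
tool_rot: [0.691, 0.723, 0.0, 0.003]
ft_force: [0.2, 0.2, -1.6]
grip_width: 0.0436
grip_force: 14.9
```

```bash
python3 go.py "511 -115 212 94.5 5 0.3;498.8 73.9 212 97.3 5 0.3"
```

```text
t 29.6 [ 527.6 -315.   210.5] F [ 0.2  0.2 -1.6] 0.0436 14.9
10
40.1 -1.5 -0.4 0 0 -0.4 0.3; 40.1 -1.3 -0.5 0 0.1 -0.4 0.3; 40.1 -1 -0.4 0.1 0 -0.4 0.3; 40.2 -0.7 -0.4 0 0.1 -0.4 0.3; 40.1 -0.4 -0.3 0.1 0 -0.4 0.3; 37.9 0.6 0 0 0 -0.6 0.3; 37.8 0.9 0 0 0 -0.5 0.3; 37.8 1.3 0 0 0 -0.6 0.3; 37.8 1.7 0 0 0 -0.5 0.3; 37.9 2 0 0 0 -0.6 0.3
```

send_rows(deltas="22 -1.5 0 0 0 -0.4 0.3; 37 -1 0 0 0 -0.4 0.3; 45 -1 0 0 0 -0.4 0.3; 46 -1 0 0 0 -0.4 0.3; 49 -0.5 0 0 0 -0.4 0.3; 48 0.5 0 0 0 -0.6 0.3; 48 1 0 0 0 -0.5 0.3; 45 1.3 0 0 0 -0.6 0.3; 30 1.5 0 0 0 -0.5 0.3; 20 2 0 0 0 -0.6 0.3")

```text
time: 30.85
position: [0.495, 0.0776, 0.2068]
tool_rot: [0.659, 0.752, -0.001, -0.002]
ft_force: [-0.2, -0.5, -1.6]
grip_width: 0.0436
grip_force: 14.9
```

send_rows(deltas="0 0 14 0 0 0 0.3; 0 0 14 0 0 0 0.3; 0 0 14 0 0 0 0.3; 0 0 12 0 0 0 0.3; 0 0 0 0 0 0 0.3; 0 0 0 0 0 0 0.3")

```text
time: 31.6
position: [0.4981, 0.0747, 0.1543]
tool_rot: [0.661, 0.751, 0.0, 0.0]
ft_force: [0.9, 0.6, -1.5]
grip_width: 0.0438
grip_force: 14.9
```

```bash
python3 go.py "498.8 73.9 138 97.3 3 0.3"
```

```text
t 31.6 [498.1  74.7 154.3] F [ 0.9  0.6 -1.5] 0.0438 14.9
3
-0.3 0.2 5.4 0 0 0 0.3; -0.3 0.2 5.4 0 0 0 0.3; -0.3 0.2 5.5 0 0 0 0.3
```

send_rows(deltas="-0.3 0.2 7 0 0 0 0.3; -0.3 0.2 5 0 0 0 0.3; 0 0.2 3 0 0 0 0.3; 0 0 1.5 0 0 0 0.3; 0 0 0 0 0 0 0.3")

```text
time: 32.22
position: [0.4988, 0.0745, 0.1382]
tool_rot: [0.66, 0.751, 0.0, 0.0]
ft_force: [-0.4, 0.2, 2.7]
grip_width: 0.0431
grip_force: 15.0
```

Contact made; release, raise and withdraw to the right.

send_rows(deltas="0 0 0 0 0 0 1; 0 0 0 0 0 0 1; 0 0 0 0 0 0 1; 0 0 0 0 0 0 1; 0 0 0 0 0 0 1; 0 0 -25 0 0 0 1; 0 0 -35 0 0 0 1; 0 0 -35 0 0 0 1; 0 0 0 0 0 0 1")

```text
time: 33.35
position: [0.5, 0.0744, 0.2352]
tool_rot: [0.66, 0.751, 0.002, 0.003]
ft_force: [0.4, -0.0, -0.9]
grip_width: 0.0869
grip_force: 0.0
```

send_rows(deltas="-30 0 -3 0 0 0 1; -48 0 -3 0 0 0 1; -50 0 -3 0 0 0 1; -50 0 -3 0 0 0 1; -50 0 0 0 0 0 1; -50 0 0 0 0 0 1; -40 0 0 0 0 0 1; -20 0 0 0 0 0 1; 0 0 0 0 0 0 1")

```text
time: 34.48
position: [0.5413, -0.2612, 0.2437]
tool_rot: [0.661, 0.75, 0.0, -0.001]
ft_force: [0.9, 0.7, -0.3]
grip_width: 0.0869
grip_force: 0.0
```

```bash
python3 - <<'E'
from h import *
a=cam('scene')['image'][190:370,120:520]; c=cam('top'); b=c['image'][140:320,120:520]
cv2.imwrite('pics/s3.png',cv2.resize(np.vstack([a,b]),None,fx=1.65,fy=1.65,interpolation=2)[...,::-1])
W=cloud(c).reshape(-1,3)
for n,x,y in [('black',472.8,276.3),('silver',481.5,208.8),('green',490.1,141.4),('red',498.8,73.9)]:
    p=W[(np.hypot(W[:,0]-x/1e3,W[:,1]-y/1e3)<.03)&(W[:,2]>.06)]; print(n,len(p),p[:,2].max()); top=p[p[:,2]>p[:,2].max()-.008]; print((top.mean(0)*1000).round(1))
E
```

```text
black 516 0.11982064290333705
[471.  274.8 114. ]
silver 311 0.10127239166686273
[480.2 209.5  95.9]
green 485 0.11320442924386441
[487.  142.3 107.8]
red 479 0.12053494661252587
[496.9  74.6 115.3]
```

View pics/s3.png

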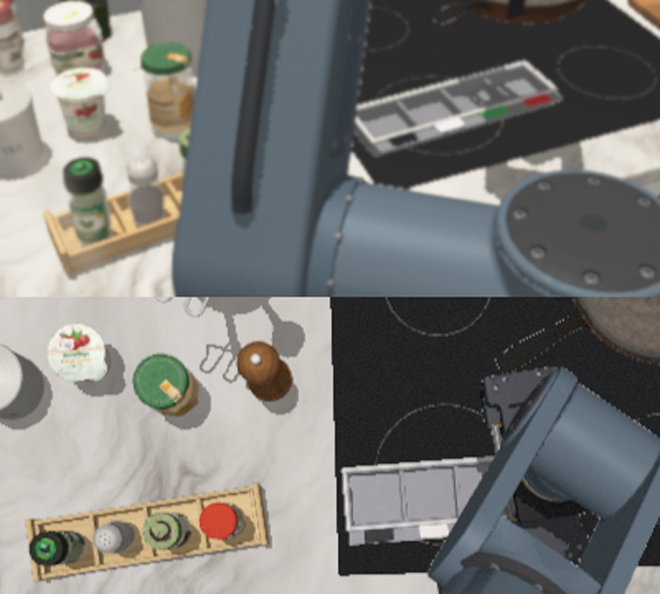

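The picture shows all four jars upright in the wooden rack: black (48,548), silver (113,540), green (165,530) and red (218,520). Their tops stand at the right heights and the bystanders are where they were.

```bash
python3 -c "
from rig import robot
print(robot.hand_in())"
```

```text
the job is handed in; nothing more can be done
None
```

All four jars now stand upright in the wooden rack in their original left-to-right order (black, silver, green, red), the mill, honey jar and tub are where they were, and the job was handed in at about 35 s.

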